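Set out the fresh coffee and start its wind-up timer

ROBOT

A 6-joint arm with a two-finger parallel gripper is mounted at the origin on a cart in front of the work surface, level with it; the furniture and walls round the work are solid. World frame = base frame: x ahead of the robot, y to its left, z up, the work surface at z = 0. Lengths are in m, angles in rad, forces in N, time in s.
With the tool pointing down it reaches from about 0.35 to 0.775 m from the base axis. Payload 5.5 kg.
Tool frame: the origin (TCP) lies at the very end of the fingers, on their centre line; the grasp point (between the pads) lies env.hold_point_z behind it (env.hold_point_z is the distance from the TCP to the grasp point, in m); z points along the fingers, y is the line along which they close (so a half turn about z gives the same grasp; the last joint's range is limited). The gripper opens to 85 mm and grips with 20 to 120 N. Pads are 22 mm wide; open, the fingers measure 114 mm over their backs; the gripper's body (76 mm by 85 mm) begins 54 mm behind the grasp point. The pads swing forward as they close: fully open they stand 13 mm farther back than shut.
Start: joints at [-1.44, 0.313, 0.046, 1.304, 0, 1.431], TCP at [0.154, -0.554, 0.231] pointing down, gripper open.
Joint ranges: [-2.76, 2.76], [-0.86, 1.69], [-1.03, 1.26], [-2.2, 2.34], [-1.47, 1.5], [-3.14, 3.14]. Speed limits (rad/s): [2.57, 2.57, 3.14, 3.14, 3.14, 3.14].

INTERFACE

Orientations are given as a unit quaternion [w, x, y, z].
In Python, from workcell import env gives the robot as it stands.
- The arm moves only by the tool carry_out, never from a script. Its argument "steps" is a list of rows, each a list of 3 entries, a list of its own where there are three numbers: the turn, a rotation vector about the tool's x, y, z in degrees, then the shift along the tool's x, y, z in cm, then the closure in counts, from 0 (fully open) to 255 (shut). A call has exactly 8 rows; each row is the pose to reach, as a shift and turn from the pose commanded when the call began, along the tool's axes at that moment; what a row does not reach only later rows make up. A row lasts 1/8 s, in which the tool goes at most 62.5 mm and 10.7 degrees, less where a joint would pass 70% of its speed; a pose out of reach is approached as far as the arm can. A call with a gripper value outside its range is refused whole. The fingers move at their own pace and stop on an object; "force" is the grip in N (left out, the last holds). Time passes only in rows, so rows that repeat a pose let the fingers close, or fill a call up. It gives the time, the measured TCP pose, the force, the opening and the grip force at its end, in the units of the state.
- env.get_state(): the state, without advancing time (a new reading comes with each control period).
- env.read_camera(name): name is "scene" or "side" or "wrist"; returns (picture, depth): 384x512x3 uint8, red, green, blue; 384x512 float32, m along the optical axis (not along the pixel's ray), 0 where there is no reading.
- env.get_calibration(name): a dict with "fx", "fy", "cx", "cy" (pixels), "origin" and "orientation" of the camera in the world. Camera axes: x right, y up, looking along -z (the intrinsics and any distortion apply to the point x, -y, -z); pixel columns grow to the right and rows downward; lengths in m; the calibration is good to about 2 mm. The wrist camera is an equidistant fisheye: a pixel r from the principal point sees the ray r / f radians off the axis. A picture is of the moment at which its call begins: read the wrist's pose just before it. get_calibration takes no time and is no camera call; for the wrist camera it gives the pose at the moment of the call.
- env.hand_in(): hands the job in; it is judged then, once.
The state is a dict: "clock": time; "joint_pos": joint angles; "qvel": joint speeds; "tau": joint torques, N m; "tcp_pos": TCP position; "orientation": TCP orientation; "wrist_force": force on the tool from outside, world axes, zero at the start; "ft_torque": the same for the moment, N m; "finger_gap": finger opening in m; "grip_force": force on a finger pad.
Only numpy, scipy, OpenCV 4.12 (cv2) and the standard library are available. Lean on these libraries where they do the work, as an engineer would, in place of code of your own. Each camera call takes 0.05 s, during which the arm holds its last target. There are 200 camera calls.

TASK

The wind-up timer has been left on the trivet: move it off and stand it on the worktop beside the trivet, within a hand's length of it, then gently set the coffee carafe, kept upright, in the middle of the trivet. Only once the carafe is in place, wind the timer by its knob all the way to the stop (it takes several part turns), then turn it back to 45 minutes and let go, so that the coffee is poured away before it goes stale. Leave the trivet and the other things where they are.

Things in the scene. Friction and masses are not known exactly. Their poses are not given: they have to be found in the camera images.
- timer: wind-up kitchen timer: squat, round, 73 mm across, 56 mm tall, about 0.5 kg, rubber foot. Origin: centre of its underside, z up. The lower half (0 to 26 mm up) is the still body, the upper half the dial: a round shoulder, 68 mm across at 26 mm up and narrower above, to 45 mm up, then the knob. A pale pointer on the dial shows minutes on the body's scale. It starts on the trivet.
- timer_knob (a point): middle of the timer's round grip knob, on the axis 50 mm above the underside. The knob stands from 45 to 56 mm up, 32 mm across at its foot, 28 mm at 52 mm up; the timer can be carried by it, and open fingers can go back round it between turns. Turned steadily about its axis, the foot's friction (about 0.1 Nm) holds the body; pressing down lightly helps.
- timer_dial (a joint): angle of the dial, rad: 0 = run down, grows as it is wound, counter-clockwise seen from above, to the stop at 5.76 (55 minutes); 0.105 rad (6 degrees) is one minute, so 45 minutes is 4.71. A mainspring pulls it back towards 0 (winding takes 0.05 Nm when run down, 0.08 Nm near the stop), but the works hold it where it is left.
- trivet: black cast-iron trivet, a flat round grid 158 mm across and 13 mm tall, 0.7 kg. Origin: centre of its underside. Things stand on it 13 mm above the worktop. Round it: the worktop's front edge lies at x = 0.30 m on the left, 0.40 m on the right (y below -0.1); wall cupboards overhang it from 0.44 m up beyond x = 0.63, in the left corner beyond x + y = 0.9; a hood hangs over the range at the right.
- carafe: glass coffee carafe with black lid and black handle, about 0.4 kg. Round body 116 mm across up to 85 mm, then 86 mm across up to 150 mm, too wide to grip; handle on its -x side. Origin: on the underside, 20 mm from the round body's axis towards the handle; z up.
- carafe_base (a point): centre of the underside of the carafe's round body, 20 mm along the carafe's +x from its origin
- carafe_handle (a point): point in the upright handle bar, 100 mm above the underside and 91 mm from the round body's axis. The bar is 16 x 16 mm, from 30 to 118 mm up; take it from above, fingers closing along the carafe's y; 40 mm are free between bar and body here. The weight hangs 85 mm to one side: grip firmly (60 N or more).
- soup_tin: bystander: low tin, 76 mm across, 58 mm tall; origin at the centre of its underside
- jam_jar: bystander: jam jar, 66 mm across, 100 mm tall; origin at the centre of its underside
- glass_jar: bystander: small square-bodied seasoning jar with a screw cap, 47 mm across, 97 mm tall; origin at the centre of its underside
- mug: bystander: flowered mug near the front edge, 84 mm across, 91 mm tall, handle to its -y; origin on the underside, all of it within 63 mm of the origin
There are look-alikes about, which are no part of the job. What is shaped like the carafe but red is not meant.

How it is judged:
By the outcome, as a careful person would: the job done as asked, in the order asked, and still so for the second after the job is handed in, with the robot touching nothing.
It also fails if it takes over 72 s, if anything falls off the work surface, if the arm or the gripper's body presses on something with over 40 N, if the wrist force passes 120 N, or if a joint passes its speed limit or range.

## Working session

There is one attempt and no reset: what is moved stays moved. The work goes in short steps, Python scripts to look and compute and a tool call to move; the robot and the scene stay as the last step left them, time stands still between calls to the robot, and variables do not carry over. Pictures are saved under pics/ and viewed, at most 10 in all, crops included, and the job is handed in when it is done.

Besides the shell and the picture viewer there is one more tool, called in YAML: its name, and indented under it one key for each argument. carry_out: Moves the arm, as the interface text tells. Its arguments: {"type":"object","properties":{"steps":{"type":"array","items":{"type":"array"}},"force":{"type":"number"}},"required":["steps"]}

```bash
mkdir -p pics; ls
cat > h.py <<'E'
import numpy as np, cv2
from workcell import env
from scipy.spatial.transform import Rotation as R
def rot(q): return R.from_quat([q[1],q[2],q[3],q[0]])
def snap(n,f):
    c=env.get_calibration(n); p,d=env.read_camera(n)
    cv2.imwrite('pics/'+f+'.png',p[...,::-1]); np.savez('pics/'+f+'.npz',p=p,d=d,**{k:c[k] for k in c if k!='name'})
    return p,d,c
def load(f): return np.load('pics/'+f+'.npz',allow_pickle=True)
def world(c,u,v,z=None,d=None,fish=False):
    x=(np.asarray(u,float)-c['cx'])/c['fx']; y=(np.asarray(v,float)-c['cy'])/c['fy']
    if fish:
        r=np.hypot(x,y); s=np.where(r>1e-9,np.tan(r)/np.maximum(r,1e-9),1); x,y=x*s,y*s
    ray=rot(c['orientation']).apply(np.stack([x,-y,-np.ones_like(x)],-1)); o=np.array(c['origin'])
    if z is not None: return o+ray*((z-o[2])/ray[...,2])[...,None]
    return o+ray*np.asarray(d)[...,None]
E
python3 - <<'E'
from h import *
for n in("scene","side"):
    p,d,c=snap(n,n+'0'); print(c)
a=cv2.imread('pics/scene0.png');cv2.imwrite('pics/s0big.png',cv2.resize(a,(800,600),interpolation=cv2.INTER_CUBIC))
print(env.get_state(),env.hold_point_z)
E
```

```text
pics
{'fx': 353.0871788528846, 'fy': 353.0871788528846, 'cx': 259.09594072965524, 'cy': 193.34735011196176, 'origin': array([-0.45035781, -0.15196501,  0.76178656]), 'orientation': array([ 0.69690842,  0.34173219, -0.27898004, -0.56542718])}
{'fx': 417.8833868964849, 'fy': 417.8833868964849, 'cx': 255.10938884990478, 'cy': 182.4543090378253, 'origin': array([-0.28772747,  0.24768707,  1.29733867]), 'orientation': array([-0.58268477, -0.16077402,  0.21338001,  0.76752794])}
{'clock': 0.1, 'joint_pos': array([-1.43956768e+00,  3.13930894e-01,  4.50600090e-02,  1.30357771e+00,
        7.06228307e-06,  1.43119560e+00]), 'qvel': array([-0.0008751 , -0.00191799,  0.00269771,  0.00099321, -0.00105563,
        0.0011199 ]), 'tau': array([ 3.09487456e-03, -4.81722379e+01,  2.99245280e+01,  1.26295522e-02,
       -5.30778766e-05,  9.88187963e-06]), 'tcp_pos': array([ 0.1537616 , -0.55358142,  0.23048152]), 'orientation': array([-8.26110384e-04,  9.90845095e-01,  1.35001167e-01,  6.98932301e-06]), 'wrist_force': array([ 0.26623912, -0.55582368,  0.67390422]), 'ft_torque': array([-0.02798713,  0.00158381, -0.02620865]), 'grip_force': 0.0, 'finger_gap': 0.08520071216395864} 0.0187
```

View pics/s0big.png

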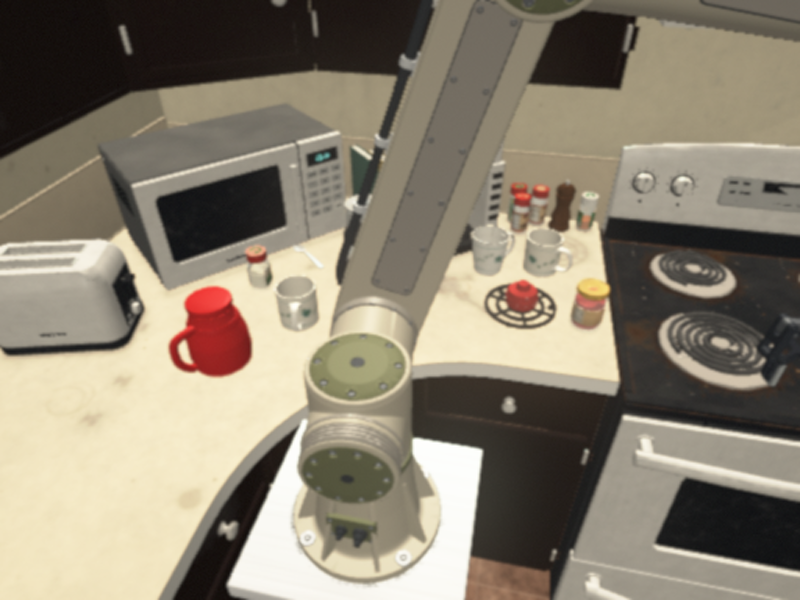

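View pics/side0.png

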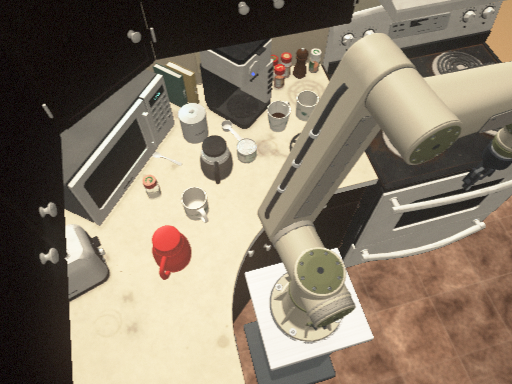

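The scene view shows the red timer on the trivet at (522,297) and the jam jar at (590,303), both in the enlarged picture. The side view shows:

- **Carafe:** black lid and handle at (216,155).
- **Look-alike:** red carafe-shaped jug at (170,248), to be rejected.
- **White things:** lidded canister at (193,122), tin at (246,150), flowered mug at (195,203).
- **Glass jar:** (150,185).

For the timer I see only the one on the trivet. I'll check both choices in one close crop.

Run:
```python
from h import *
a=cv2.imread('pics/scene0.png')[165:225,290:400];b=cv2.imread('pics/side0.png')[100:200,150:300]
a=cv2.resize(a,(733,400),interpolation=cv2.INTER_CUBIC)[:, :400*733//733]
a=cv2.resize(cv2.imread('pics/scene0.png')[170:220,300:400],(500,250),interpolation=cv2.INTER_CUBIC)
b=cv2.resize(b,(500,333),interpolation=cv2.INTER_CUBIC)
cv2.imwrite('pics/crop1.png',np.vstack([a,b]))
for f,pts in(('scene0',[(334,190),(333,183),(378,185),(333,203)]),('side0',[(216,143),(217,175),(246,147),(195,195),(150,180),(193,112),(237,147)])):
    L=load(f)
    for u,v in pts: print(f,u,v,world(L,u,v,d=L['d'][v,u]).round(3))
```

```text
scene0 334 190 [ 0.52  -0.206  0.052]
scene0 333 183 [ 0.546 -0.2    0.062]
scene0 378 185 [ 0.512 -0.338  0.099]
scene0 333 203 [ 0.501 -0.208  0.012]
side0 216 143 [0.562 0.146 0.149]
side0 217 175 [0.462 0.168 0.108]
side0 246 147 [0.585 0.036 0.055]
side0 195 195 [0.444 0.255 0.043]
side0 150 180 [0.509 0.389 0.098]
side0 193 112 [0.733 0.194 0.132]
side0 237 147 [0.592 0.068 0.057]
```

View pics/crop1.png

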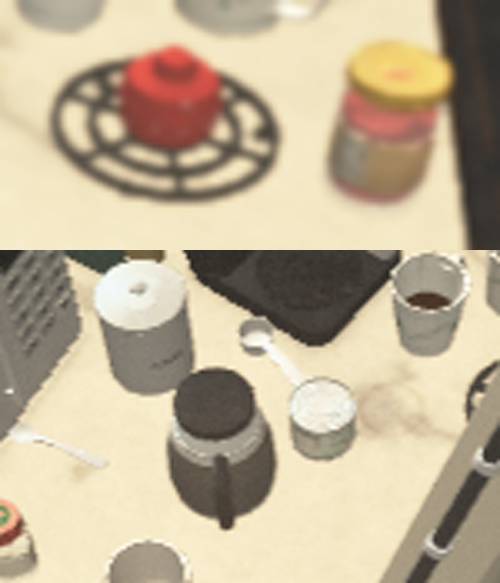

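```bash
cat >> h.py <<'E'
def yaw(): # heading of tool y axis, deg
    t=rot(env.get_state()['orientation']).as_matrix(); return np.degrees(np.arctan2(t[1,1],t[0,1]))
def plan(pos,yw,base=None):
    """turn/shift to reach TCP pos, tool down, tool y heading yw(deg, mod 180 -> nearest unless base). prints entry"""
    s=env.get_state(); r0=rot(s['orientation']) if base is None else base[1]; p0=s['tcp_pos'] if base is None else base[0]
    y=np.array([np.cos(np.radians(yw)),np.sin(np.radians(yw)),0]); z=np.array([0,0,-1.])
    r1=R.from_matrix(np.stack([np.cross(y,z),y,z],1))
    print('turn',np.degrees((r0.inv()*r1).as_rotvec()).round(1),'shift cm',(r0.inv().apply(np.array(pos)-p0)*100).round(2))
    return np.array(pos),r1
def st():
    s=env.get_state(); print('t',round(s['clock'],2),'tcp',s['tcp_pos'].round(4),'yaw',round(yaw(),1),'F',s['wrist_force'].round(1),'M',s['ft_torque'].round(3),'gap',round(s['finger_gap'],4),'grip',round(s['grip_force'],1),'q',s['joint_pos'].round(2))
E
python3 - <<'E'
from h import *
S=load('scene0');D=load('side0')
print('triv',world(S,333.2,195.5,z=.013),'knobtop',world(S,335,182.4,z=.069))
lid=world(D,214,145.6,z=.15);h1=world(D,216.6,162.4,z=.118);h2=world(D,218,182.5,z=.03)
print(lid,h1,h2)
st()
plan([.40,-.19,.26],yaw()); plan([.52,-.20,.2],90);plan([.47,-.20,.2],-90)
E
```

```text
triv [ 0.5413603  -0.20719334  0.013     ] knobtop [ 0.54068438 -0.20595448  0.069     ]
[0.5526775  0.15482441 0.15      ] [0.50525954 0.15920939 0.118     ] [0.47977954 0.16692776 0.03      ]
t 0.1 tcp [ 0.1538 -0.5536  0.2305] yaw -74.5 F [ 0.3 -0.6  0.7] M [-0.028  0.002 -0.026] gap 0.0852 grip 0.0 q [-1.44  0.31  0.05  1.3   0.    1.43]
turn [-0.1 -0.  -0. ] shift cm [ 33.45 -28.45  -2.9 ]
turn [ 0.000e+00 -1.000e-01 -1.645e+02] shift cm [ 44.75 -24.27   3.1 ]
turn [-0.1 -0.  15.5] shift cm [ 39.93 -25.6    3.1 ]
```

carry_out:
  steps:
    - [[0, 0, 1], [2.8, -1.8, -1], [0]]
    - [[0, 0, 3], [7.8, -5.1, -2], [0]]
    - [[0, 0, 6], [13.5, -8.8, -2], [0]]
    - [[0, 0, 9], [19.5, -12.7, -2], [0]]
    - [[0, 0, 12], [25.5, -16.6, -2], [0]]
    - [[0, 0, 14], [31.3, -20.4, -2], [0]]
    - [[0, 0, 15], [36.2, -23.7, -2], [0]]
    - [[0, 0, 15.5], [38.8, -25.4, -2], [0]]

```text
validation failed for argument at $.st...
```

Run:
```python
from h import *
st();p,d,c=snap('wrist','w1'); print(c); st()
cv2.imwrite('pics/w1b.png',cv2.resize(p[...,::-1],(800,600)))
```

```text
t 0.1 tcp [ 0.1538 -0.5536  0.2305] yaw -74.5 F [ 0.3 -0.6  0.7] M [-0.028  0.002 -0.026] gap 0.0852 grip 0.0 q [-1.44  0.31  0.05  1.3   0.    1.43]
{'fx': 297.3186396354542, 'fy': 297.3186396354542, 'cx': 255.9429252591598, 'cy': 190.0814873770503, 'origin': array([ 0.22424642, -0.53428388,  0.37203466]), 'orientation': array([ 0.78775094, -0.11690827,  0.09033957, -0.59801311])}
t 0.15 tcp [ 0.1538 -0.5537  0.2306] yaw -74.5 F [ 0.1  1.  -0.3] M [ 0.006 -0.019  0.015] gap 0.0851 grip 0.0 q [-1.44  0.31  0.05  1.3   0.    1.43]
```

View pics/w1b.png

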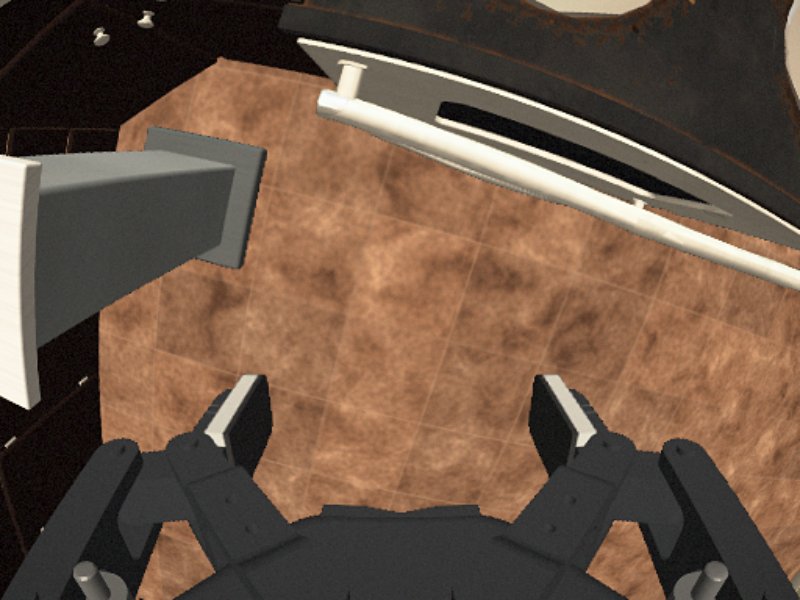

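The move was refused because the closure has to be a bare number. The picture therefore shows only the floor, with the fingers at (240,410) and (560,410). The camera sits about 7 cm along tool +x and looks down.

carry_out:
  steps:
    - [[0, 0, 1], [2.8, -1.8, -1], 0]
    - [[0, 0, 3], [7.8, -5.1, -2], 0]
    - [[0, 0, 6], [13.5, -8.8, -2], 0]
    - [[0, 0, 9], [19.5, -12.7, -2], 0]
    - [[0, 0, 12], [25.5, -16.6, -2], 0]
    - [[0, 0, 14], [31.3, -20.4, -2], 0]
    - [[0, 0, 15], [36.2, -23.7, -2], 0]
    - [[0, 0, 15.5], [38.8, -25.4, -2], 0]

```text
clock: 1.15
tcp_pos: [0.4607, -0.2036, 0.2512]
orientation: [0.0, 1.0, 0.0, 0.0]
wrist_force: [1.3, -1.2, 0.6]
finger_gap: 0.0853
grip_force: 0.0
```

Run:
```python
from h import *
st();p,d,c=snap('wrist','w2'); print(c['origin']); st()
cv2.imwrite('pics/w2b.png',cv2.resize(p[...,::-1],(800,600)))
```

```text
t 1.15 tcp [ 0.4607 -0.2036  0.2512] yaw -90.0 F [ 1.3 -1.2  0.6] M [-0.031 -0.053  0.021] gap 0.0853 grip 0.0 q [-0.58  0.17 -0.09  1.31 -0.    2.57]
[ 0.53391843 -0.20394397  0.39275746]
t 1.2 tcp [ 0.4642 -0.1987  0.2511] yaw -89.7 F [2.6 3.1 0.6] M [ 0.188 -0.152  0.001] gap 0.0853 grip 0.0 q [-0.57  0.17 -0.09  1.31  0.    2.57]
```

View pics/w2b.png

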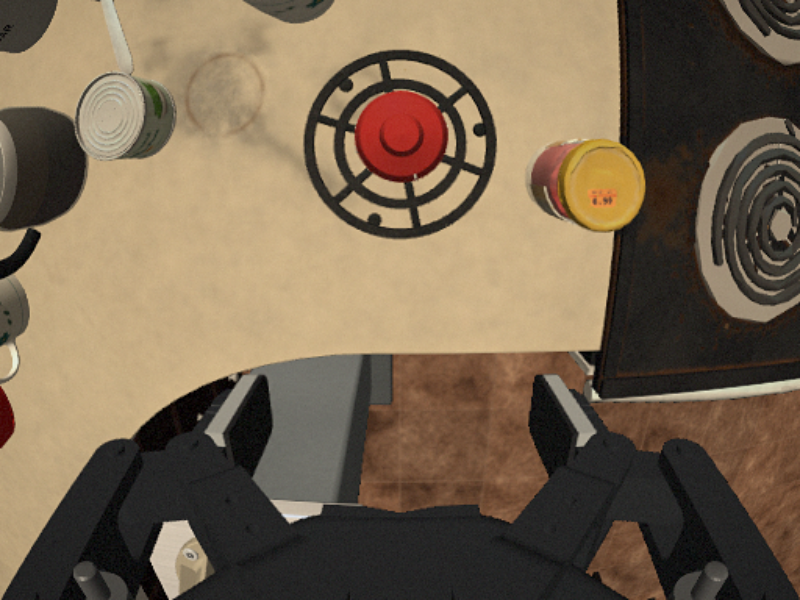

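The timer's knob is at (402,134), with its pale pointer at (415,177). The trivet centre is at (400,143) and the jam jar lid at (601,185). The carafe handle is at the left edge, near (20,255).

Run:
```python
from h import *
W=load('w2');st()
k=1/1.5625
print('knob',world(W,402*k,134*k,z=.069,fish=True),'triv',world(W,400*k,143.5*k,z=.013,fish=True),'ptr',world(W,415*k,177*k,z=.045,fish=True),'jar',world(W,601*k,185*k,z=.1,fish=True),'tin',world(W,113*k,116*k,z=.058,fish=True))
# depth-based cluster of knob
p,d=W['p'],W['d']; v,u=np.mgrid[0:384,0:512]; q=world(W,u,v,d=d,fish=True)
m=(q[...,2]>.062)&(q[...,2]<.075)&(abs(q[...,0]-.54)<.04)&(abs(q[...,1]+.205)<.04); print(m.sum(),q[m].min(0),q[m].max(0))
m=(q[...,2]>.008)&(q[...,2]<.02)&(p.max(-1)<70)&(abs(q[...,0]-.53)<.11)&(abs(q[...,1]+.205)<.11);print(m.sum(),np.percentile(q[m],[1,99],axis=0))
```

```text
t 1.2 tcp [ 0.4642 -0.1987  0.2511] yaw -89.7 F [2.6 3.1 0.6] M [ 0.188 -0.152  0.001] gap 0.0853 grip 0.0 q [-0.57  0.17 -0.09  1.31  0.    2.57]
knob [ 0.55141153 -0.20522865  0.069     ] triv [ 0.54665348 -0.20385674  0.013     ] ptr [ 0.52053739 -0.21501181  0.045     ] jar [ 0.52244319 -0.33760906  0.1       ] tin [0.58381067 0.02758838 0.058     ]Traceback (most recent call last):
  File "<stdin>", line 6, in <module>
  File "h.py", line 14, in world
    ray=rot(c['orientation']).apply(np.stack([x,-y,-np.ones_like(x)],-1)); o=np.array(c['origin'])
  File "scipy/spatial/transform/_rotation.pyx", line 2580, in scipy.spatial.transform._rotation.Rotation.apply
ValueError: Expected input of shape (3,) or (P, 3), got (384, 512, 3).
```

```bash
python3 - <<'E'
s=open('h.py').read()
s=s.replace("    ray=rot(c['orientation']).apply(np.stack([x,-y,-np.ones_like(x)],-1));","    ray=np.stack([x,-y,-np.ones_like(x)],-1)@rot(c['orientation']).as_matrix().T;")
open('h.py','w').write(s)
E
cat >> h.py <<'E'
def cloud(f,fish=True):
    W=load(f); v,u=np.mgrid[0:384,0:512]; q=world(W,u,v,d=W['d'],fish=fish); q[W['d']<=0]=np.nan; return W['p'].astype(int),q
def box(q,cx,cy,r,z0,z1): return (abs(q[...,0]-cx)<r)&(abs(q[...,1]-cy)<r)&(q[...,2]>z0)&(q[...,2]<z1)
E
python3 - <<'E'
from h import *
st();snap('wrist','w3');st();snap('wrist','w3');st()
p,q=cloud('w3')
m=box(q,.545,-.205,.04,.060,.08); print(m.sum(),q[m].min(0),q[m].max(0))
m=box(q,.54,-.205,.11,.005,.02)&(p.max(-1)<75);print(m.sum(),np.percentile(q[m],[1,99],axis=0))
p,q=cloud('scene0',False)
m=box(q,.545,-.205,.04,.060,.08); print(m.sum(),q[m].min(0),q[m].max(0))
E
```

```text
t 1.2 tcp [ 0.4642 -0.1987  0.2511] yaw -89.7 F [2.6 3.1 0.6] M [ 0.188 -0.152  0.001] gap 0.0853 grip 0.0 q [-0.57  0.17 -0.09  1.31  0.    2.57]
t 1.25 tcp [ 0.4623 -0.2013  0.251 ] yaw -89.6 F [-0.9  0.3  1. ] M [-0.047  0.084 -0.014] gap 0.0852 grip 0.0 q [-0.57  0.17 -0.09  1.31  0.    2.56]
t 1.3 tcp [ 0.4609 -0.2031  0.251 ] yaw -89.7 F [-0.2 -0.3 -0.1] M [ 0.039  0.038 -0.008] gap 0.0852 grip 0.0 q [-0.57  0.17 -0.09  1.31 -0.    2.56]
537 [ 0.53755887 -0.21914165  0.06008564] [ 0.5654717  -0.19063464  0.06967508]
4318 [[ 0.47196932 -0.27881861  0.00589434]
 [ 0.62295194 -0.12786086  0.01349284]]
44 [ 0.53784163 -0.2201887   0.06028249] [ 0.56703742 -0.19268862  0.07061591]
```

carry_out:
  steps:
    - [[0, 0, 0], [3, 0.1, 0.5], 0]
    - [[0, 0, 0], [7, 0.15, 2], 0]
    - [[0, 0, 0], [9.1, 0.15, 6], 0]
    - [[0, 0, 0], [9.1, 0.15, 11], 0]
    - [[0, 0, 0], [9.1, 0.15, 15], 0]
    - [[0, 0, 0], [9.1, 0.15, 17.5], 0]
    - [[0, 0, 0], [9.1, 0.15, 18.7], 0]
    - [[0, 0, 0], [9.1, 0.15, 19.1], 0]
  force: 40

```text
clock: 2.3
tcp_pos: [0.5502, -0.2079, 0.06]
orientation: [-0.0, 1.0, -0.0, -0.0]
wrist_force: [0.2, 0.9, 0.0]
finger_gap: 0.085
grip_force: 0.0
```

carry_out:
  steps:
    - [[0, 0, 0], [0, 0, 0], 100]
    - [[0, 0, 0], [0, 0, 0], 255]
    - [[0, 0, 0], [0, 0, 0], 255]
    - [[0, 0, 0], [0, 0, 0], 255]
    - [[0, 0, 0], [0, 0, 0], 255]
    - [[0, 0, 0], [0, 0, 0], 255]
    - [[0, 0, 0], [0, 0, 0], 255]
    - [[0, 0, 0], [0, 0, 0], 255]
  force: 40

```text
clock: 3.3
tcp_pos: [0.5514, -0.2046, 0.0617]
orientation: [-0.002, 1.0, 0.001, 0.001]
wrist_force: [-1.2, 7.6, 8.0]
finger_gap: 0.024
grip_force: 37.9
```

Run:
```python
from h import *
st()
p,q=cloud('side0',False)
for n,cx,cy,z in(('lid',.553,.155,.14),('tin',.584,.03,.045)):
    m=box(q,cx,cy,.06,z,z+.03); print(n,m.sum(),np.percentile(q[m],[1,50,99],axis=0).round(3).tolist())
m=box(q,.48,.16,.05,.03,.12)&(p.max(-1)<90); m&=np.hypot(q[...,0]-.55,q[...,1]-.155)>.07
print(m.sum(),[q[m&(q[...,2]>z)&(q[...,2]<z+.02)].mean(0).round(3).tolist() for z in(.04,.06,.08,.1)])
```

```text
t 3.3 tcp [ 0.5514 -0.2046  0.0617] yaw -89.9 F [-1.2  7.6  8. ] M [ 1.789  0.04  -0.01 ] gap 0.024 grip 37.9 q [-0.49  0.44 -0.2   0.93  0.    2.65]
lid 428 [[0.515, 0.115, 0.142], [0.553, 0.154, 0.15], [0.596, 0.194, 0.156]]
tin 305 [[0.549, -0.001, 0.045], [0.586, 0.034, 0.055], [0.624, 0.069, 0.061]]
65 [[0.461, 0.171, 0.058], [0.462, 0.171, 0.071], [0.461, 0.169, 0.09], [0.469, 0.167, 0.11]]
```

carry_out:
  steps:
    - [[0, 0, 0], [0, 0, 0], 150]
    - [[0, 0, 0], [0, 0, 0], 130]
    - [[0, 0, 0], [0, 0, 0.1], 130]
    - [[0, 0, 0], [0, 0, 0.2], 130]
    - [[0, 0, 0], [0, 0, 0.2], 200]
    - [[0, 0, 0], [0, 0, 0.2], 255]
    - [[0, 0, 0], [0, 0, 0.2], 255]
    - [[0, 0, 0], [0, 0, 0.2], 255]
  force: 40

```text
clock: 4.3
tcp_pos: [0.5506, -0.2059, 0.0584]
orientation: [-0.001, 1.0, 0.0, -0.0]
wrist_force: [-0.1, 4.8, 4.4]
finger_gap: 0.026
grip_force: 37.7
```

Run:
```python
from h import *
st();snap('side','side1')
b=cv2.imread('pics/side1.png')[90:200,220:350]; cv2.imwrite('pics/c2.png',cv2.resize(b,(650,550),interpolation=cv2.INTER_CUBIC))
```

```text
t 4.3 tcp [ 0.5506 -0.2059  0.0584] yaw -89.9 F [-0.1  4.8  4.4] M [ 1.365  0.094 -0.015] gap 0.026 grip 37.7 q [-0.5   0.44 -0.2   0.92  0.    2.65]
```

carry_out:
  steps:
    - [[0, 0, 0], [0, 0, -0.5], 255]
    - [[0, 0, 0], [0, 0, -2], 255]
    - [[0, 0, 0], [0, 0, -4], 255]
    - [[0, 0, 0], [-1, -2, -5.5], 255]
    - [[0, 0, 0], [-2.5, -6, -6], 255]
    - [[0, 0, 0], [-4, -10.5, -6], 255]
    - [[0, 0, 0], [-5.4, -14.3, -6], 255]
    - [[0, 0, 0], [-6.1, -16, -6], 255]

```text
clock: 5.35
tcp_pos: [0.4885, -0.0456, 0.1188]
orientation: [0.0, 1.0, 0.001, -0.0]
wrist_force: [-0.3, -0.2, -5.7]
finger_gap: 0.0258
grip_force: 36.8
```

Run:
```python
from h import *
st();snap('side','side1')
b=cv2.imread('pics/side1.png')[90:210,200:360]; cv2.imwrite('pics/c2.png',cv2.resize(b,(800,600),interpolation=cv2.INTER_CUBIC)); st()
p,q=cloud('side1',False); m=(p[...,0]>120)&(p[...,1]<60)&(p[...,2]<70)&box(q,.49,-.05,.08,.0,.2); print(m.sum(), q[m].min(0) if m.any() else 0,q[m].max(0) if m.any() else 0)
```

```text
t 5.35 tcp [ 0.4885 -0.0456  0.1188] yaw -89.9 F [-0.3 -0.2 -5.7] M [-0.052  0.063 -0.013] gap 0.0258 grip 36.8 q [-0.26  0.22 -0.37  0.99 -0.    2.88]
t 5.4 tcp [ 0.4879 -0.0443  0.1187] yaw -89.9 F [-3.1  1.5 -5.2] M [0.222 0.197 0.03 ] gap 0.0258 grip 36.8 q [-0.26  0.22 -0.37  0.99  0.    2.88]
1 [ 0.4701963  -0.01638564  0.09437436] [ 0.4701963  -0.01638564  0.09437436]
```

View pics/c2.png

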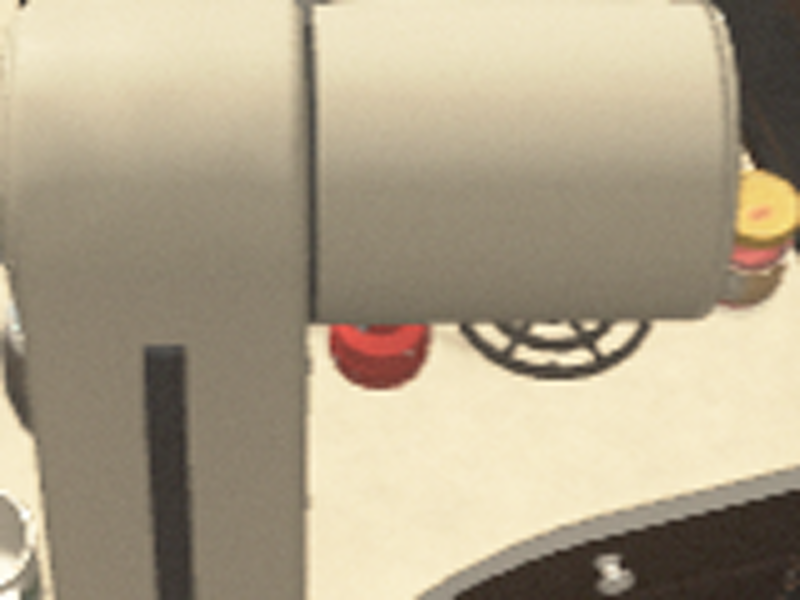

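The red timer is held level at (380,350), off the trivet at (555,345). Lowering it now.

carry_out:
  steps:
    - [[0, 0, 0], [0, 0, 1], 255]
    - [[0, 0, 0], [0, 0, 3], 255]
    - [[0, 0, 0], [0, 0, 5], 255]
    - [[0, 0, 0], [0, 0, 6.4], 255]
    - [[0, 0, 0], [0, 0, 7], 255]
    - [[0, 0, 0], [0, 0, 7.2], 255]
    - [[0, 0, 0], [0, 0, 7.3], 255]
    - [[0, 0, 0], [0, 0, 7.3], 255]

```text
clock: 6.4
tcp_pos: [0.4899, -0.0473, 0.046]
orientation: [0.0, 1.0, 0.0, 0.0]
wrist_force: [-2.3, -1.3, -1.8]
finger_gap: 0.0254
grip_force: 38.3
```

Run:
```python
from h import *
st()
```

```text
t 6.4 tcp [ 0.4899 -0.0473  0.046 ] yaw -90.0 F [-2.3 -1.3 -1.8] M [-0.189  0.515  0.016] gap 0.0254 grip 38.3 q [-0.26  0.29 -0.47  0.81 -0.    2.88]
```

carry_out:
  steps:
    - [[0, 0, 0], [0, 0, 0], 120]
    - [[0, 0, 0], [0, 0, 0], 60]
    - [[0, 0, 0], [0, 0, 0], 0]
    - [[0, 0, 0], [0, 0, -1], 0]
    - [[0, 0, 0], [0, 0, -5], 0]
    - [[0, 0, 0], [0, 0, -11], 0]
    - [[0, 0, 0], [0, 0, -17], 0]
    - [[0, 0, 0], [0, 0, -23], 0]

```text
clock: 7.4
tcp_pos: [0.4894, -0.0469, 0.2781]
orientation: [0.0, 1.0, 0.0, 0.001]
wrist_force: [1.2, 0.3, -0.5]
finger_gap: 0.0855
grip_force: 0.0
```

carry_out:
  steps:
    - [[0, 0, -10], [0.2, -1, 0], 0]
    - [[0, 0, -20], [0.5, -2.5, 0], 0]
    - [[0, 0, -30], [0.8, -4, 0], 0]
    - [[0, 0, -40], [1, -5, 0], 0]
    - [[0, 0, -50], [1.3, -6.5, 0], 0]
    - [[0, 0, -60], [1.5, -7.5, 0], 0]
    - [[0, 0, -70], [1.8, -9, 0], 0]
    - [[0, 0, -80], [2, -10, 0], 0]

```text
clock: 8.4
tcp_pos: [0.5097, 0.0536, 0.276]
orientation: [0.0, 0.764, 0.645, 0.0]
wrist_force: [0.2, -0.3, -0.2]
finger_gap: 0.0852
grip_force: 0.0
```

carry_out:
  steps:
    - [[0, 0, -10.5], [1.8, 0.1, 0], 0]
    - [[0, 0, -21], [3.6, 0.2, 0], 0]
    - [[0, 0, -31.5], [5.4, 0.3, 0], 0]
    - [[0, 0, -42], [7.2, 0.4, 0], 0]
    - [[0, 0, -52.5], [9, 0.5, 0], 0]
    - [[0, 0, -63], [10, 0.6, 0], 0]
    - [[0, 0, -73.5], [10.8, 0.6, 0], 0]
    - [[0, 0, -84], [10.8, 0.6, 0], 0]

```text
clock: 9.4
tcp_pos: [0.5343, 0.1589, 0.2759]
orientation: [0.0, 0.136, 0.991, 0.0]
wrist_force: [0.3, -0.8, 0.3]
finger_gap: 0.0855
grip_force: 0.0
```

carry_out:
  steps:
    - [[0, 0, -6.5], [0, 0, 0], 0]
    - [[0, 0, -6.5], [0, 0, 0], 0]
    - [[0, 0, -6.5], [0, 0, 0], 0]
    - [[0, 0, -6.5], [0, 0, 0], 0]
    - [[0, 0, -6.5], [0, 0, 0], 0]
    - [[0, 0, -6.5], [0, 0, 0], 0]
    - [[0, 0, -6.5], [0, 0, 0], 0]
    - [[0, 0, -6.5], [0, 0, 0], 0]

```text
clock: 10.4
tcp_pos: [0.5343, 0.1583, 0.2752]
orientation: [-0.0, 0.083, 0.997, -0.0]
wrist_force: [-0.6, 0.3, 0.3]
finger_gap: 0.0856
grip_force: 0.0
```

Run:
```python
from h import *
st();p,d,c=snap('wrist','w4'); st()
cv2.imwrite('pics/w4b.png',cv2.resize(p[...,::-1],(800,600)))
p,q=cloud('w4')
for n,cx,cy,r,z0,z1 in(('lid',.553,.155,.07,.135,.17),('bar top',.464,.17,.04,.1,.13)):
    m=box(q,cx,cy,r,z0,z1)&(p.max(-1)<110); print(n,m.sum(),np.percentile(q[m],[2,50,98],axis=0).round(3).tolist() if m.any() else 0)
```

```text
t 10.4 tcp [0.5343 0.1583 0.2752] yaw 80.5 F [-0.6  0.3  0.3] M [-0.082 -0.045 -0.002] gap 0.0856 grip 0.0 q [ 0.14  0.27  0.09  1.4  -0.    0.31]
t 10.45 tcp [0.5343 0.1583 0.2752] yaw 80.5 F [0.2 0.2 0.6] M [ 0.016  0.003 -0.017] gap 0.0855 grip 0.0 q [ 0.14  0.27  0.09  1.4  -0.    0.31]
lid 5610 [[0.517, 0.118, 0.145], [0.553, 0.156, 0.149], [0.592, 0.193, 0.15]]
bar top 667 [[0.461, 0.157, 0.102], [0.483, 0.167, 0.113], [0.503, 0.176, 0.117]]
```

View pics/w4b.png

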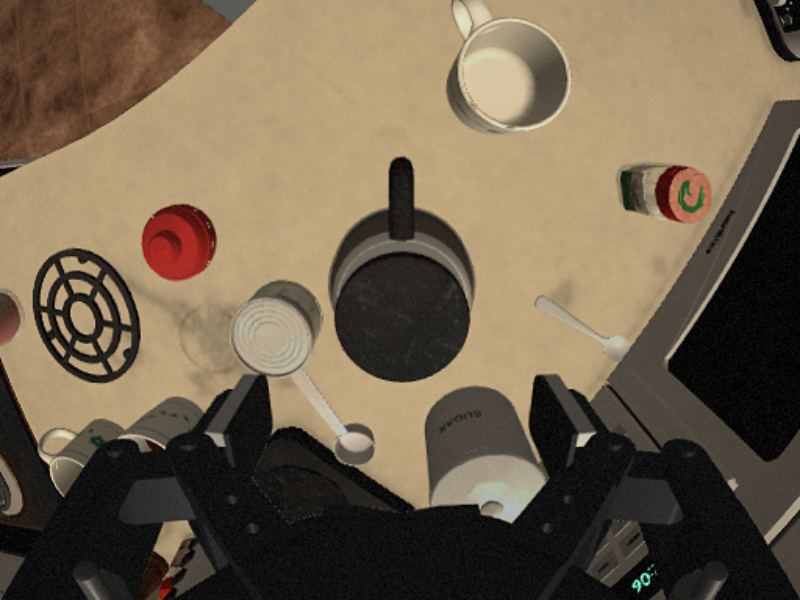

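The carafe's handle is upright in the image at (400,200), so the yaw is right. The lid is at (402,315), the mug rim at (515,75), and the timer stands at (180,240).

Run:
```python
from h import *
W=load('w4');k=1/1.5625
print('mug',world(W,515*k,75*k,z=.091,fish=True),'bar end top',world(W,400*k,162*k,z=.112,fish=True))
p,q=cloud('w4')
m=(p[...,0]>110)&(p[...,1]<70)&box(q,.49,-.045,.07,.02,.07);print('timer',np.percentile(q[m],[1,99],axis=0).round(3).tolist())
a=plan([.464,.1705,.20],80.5);plan([.464,.1705,.081],80.5,a)
```

```text
mug [0.41027221 0.26023393 0.091     ] bar end top [0.46103027 0.17015168 0.112     ]
timer [[0.464, -0.075, 0.023], [0.522, -0.013, 0.055]]
turn [-0. -0.  0.] shift cm [7.13 0.05 7.52]
turn [0. 0. 0.] shift cm [ 0.   0.  11.9]
```

carry_out:
  steps:
    - [[0, 0, 0], [1.5, 0.05, 0.5], 70]
    - [[0, 0, 0], [4.5, 0.05, 2.5], 70]
    - [[0, 0, 0], [7, 0.05, 5.5], 70]
    - [[0, 0, 0], [7.1, 0.05, 9.5], 70]
    - [[0, 0, 0], [7.1, 0.05, 13.5], 70]
    - [[0, 0, 0], [7.1, 0.05, 17], 70]
    - [[0, 0, 0], [7.1, 0.05, 18.8], 70]
    - [[0, 0, 0], [7.1, 0.05, 19.4], 70]
  force: 80

```text
clock: 11.45
tcp_pos: [0.4634, 0.1703, 0.0801]
orientation: [-0.001, 0.083, 0.997, -0.0]
wrist_force: [0.1, 0.2, 0.5]
finger_gap: 0.0618
grip_force: 0.0
```

carry_out:
  steps:
    - [[0, 0, 0], [0, 0, 0], 150]
    - [[0, 0, 0], [0, 0, 0], 255]
    - [[0, 0, 0], [0, 0, 0], 255]
    - [[0, 0, 0], [0, 0, 0], 255]
    - [[0, 0, 0], [0, 0, 0], 255]
    - [[0, 0, 0], [0, 0, 0], 255]
    - [[0, 0, 0], [0, 0, 0], 255]
    - [[0, 0, 0], [0, 0, 0], 255]
  force: 80

```text
clock: 12.45
tcp_pos: [0.4651, 0.1707, 0.0824]
orientation: [0.001, 0.083, 0.997, 0.0]
wrist_force: [-1.9, 0.6, 5.7]
finger_gap: 0.0149
grip_force: 78.1
```

carry_out:
  steps:
    - [[0, 0, 0], [0, 0, -0.3], 255]
    - [[0, 0, 0], [0, 0, -1], 255]
    - [[0, 0, 0], [0, 0, -2], 255]
    - [[0, 0, 0], [0, 0, -4], 255]
    - [[0, 0, 0], [0, 0, -6.5], 255]
    - [[0, 0, 0], [0, 0, -9], 255]
    - [[0, 0, 0], [0, 0, -11], 255]
    - [[0, 0, 0], [0, 0, -12], 255]

```text
clock: 13.45
tcp_pos: [0.4648, 0.1706, 0.2028]
orientation: [0.001, 0.083, 0.997, 0.0]
wrist_force: [0.2, 1.2, -3.1]
finger_gap: 0.0151
grip_force: 78.0
```

Run:
```python
from h import *
st();snap('wrist','w5');snap('wrist','w5'); st()
p,q=cloud('w5')
m=box(q,.553,.155,.08,.245,.32)&(p.max(-1)<110); print(m.sum(),np.percentile(q[m],[2,50,98],axis=0).round(3).tolist() if m.any() else 0)
# trivet target with handle dir theta: 
for h in(-9.5,0,10,20):
    c=np.array([.5475,-.2035]);t=np.radians(h);b=c-.091*np.array([np.cos(t),np.sin(t)]);print(h,b.round(4),np.hypot(*(b-[.49,-.045])).round(3))
```

```text
t 13.45 tcp [0.4648 0.1706 0.2028] yaw 80.5 F [ 0.2  1.2 -3.1] M [ 0.03   0.323 -0.059] gap 0.0151 grip 78.0 q [ 0.19  0.17 -0.21  1.19 -0.    0.36]
t 13.55 tcp [0.4649 0.1706 0.2024] yaw 80.5 F [-0.6  0.9 -2.9] M [0.049 0.295 0.007] gap 0.0147 grip 78.0 q [ 0.19  0.17 -0.21  1.19 -0.    0.36]
1456 [[0.473, 0.198, 0.255], [0.477, 0.207, 0.266], [0.482, 0.226, 0.299]]
-9.5 [ 0.4577 -0.1885] 0.147
0 [ 0.4565 -0.2035] 0.162
10 [ 0.4579 -0.2193] 0.177
20 [ 0.462  -0.2346] 0.192
```

carry_out:
  steps:
    - [[0, 0, 0], [-0.1, -0.8, 0], 255]
    - [[0, 0, 0], [-0.4, -2.6, 0], 255]
    - [[0, 0, 0], [-0.8, -5.2, 0], 255]
    - [[0, 0, 0], [-1.2, -8.4, 0], 255]
    - [[0, 0, 0], [-1.7, -11.8, 0], 255]
    - [[0, 0, 0], [-2.2, -15.2, 0], 255]
    - [[0, 0, 0], [-2.7, -18.6, 0], 255]
    - [[0, 0, 0], [-3.2, -22, 0], 255]

```text
clock: 14.55
tcp_pos: [0.4586, -0.054, 0.2006]
orientation: [-0.001, 0.083, 0.997, -0.0]
wrist_force: [-0.3, -1.1, -3.7]
finger_gap: 0.0151
grip_force: 78.1
```

carry_out:
  steps:
    - [[0, 0, -1.5], [-0.5, -3.4, 0], 255]
    - [[0, 0, -3.5], [-1, -6.8, 0], 255]
    - [[0, 0, -5.5], [-1.4, -9.8, 0], 255]
    - [[0, 0, -7.5], [-1.7, -12.2, 0], 255]
    - [[0, 0, -9], [-2, -13.8, 0], 255]
    - [[0, 0, -9.5], [-2.1, -14.6, 0], 255]
    - [[0, 0, -9.5], [-2.2, -15, 0], 255]
    - [[0, 0, -9.5], [-2.2, -15, 0], 255]

```text
clock: 15.55
tcp_pos: [0.4564, -0.2033, 0.2011]
orientation: [-0.0, 0.0, 1.0, 0.0]
wrist_force: [-0.8, -0.6, -3.3]
finger_gap: 0.0149
grip_force: 78.1
```

Run:
```python
from h import *
st();p,d,c=snap('scene','scene1'); st();snap('side','side2')
a=cv2.resize(p[120:240,270:410,::-1],(700,600),interpolation=cv2.INTER_CUBIC)
cv2.imwrite('pics/c3.png',a)
p,q=cloud('scene1',False); m=box(q,.5475,-.2035,.08,.262,.285)&(p.max(-1)<90);print(m.sum(),np.percentile(q[m],[2,50,98],axis=0).round(3).tolist() if m.any() else 0)
```

```text
t 15.55 tcp [ 0.4564 -0.2033  0.2011] yaw 90.0 F [-0.8 -0.6 -3.3] M [-0.019  0.316  0.014] gap 0.0149 grip 78.1 q [-0.58  0.18 -0.2   1.19 -0.   -0.58]
t 15.6 tcp [ 0.4565 -0.2031  0.2012] yaw 90.0 F [-0.6 -0.6 -3. ] M [-0.018  0.27   0.019] gap 0.015 grip 78.1 q [-0.58  0.18 -0.2   1.19 -0.   -0.58]
0 0
```

View pics/c3.png

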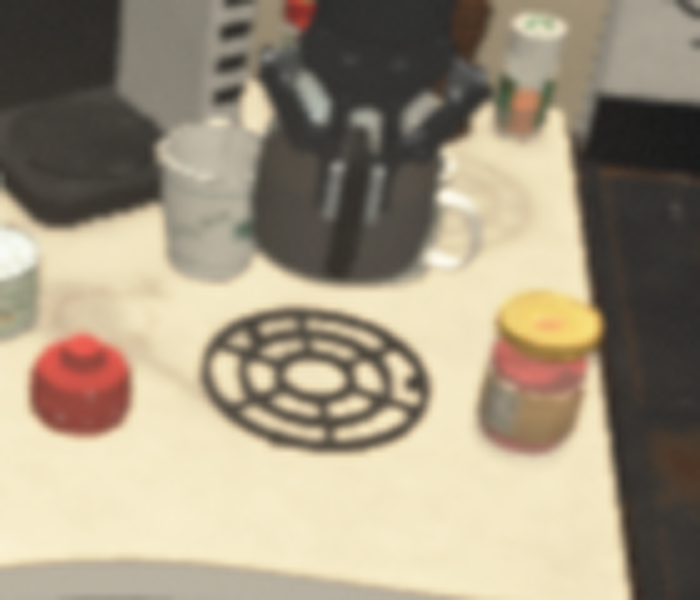

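The carafe hangs upright at (345,200). The trivet at (318,378) is empty and unmoved, and the timer stands at (80,385). Now lowering the carafe gently.

carry_out:
  steps:
    - [[0, 0, 0], [0, 0, 1], 255]
    - [[0, 0, 0], [-0.1, 0, 3], 255]
    - [[0, 0, 0], [-0.1, 0, 5.2], 255]
    - [[0, 0, 0], [-0.1, 0, 7.2], 255]
    - [[0, 0, 0], [-0.1, 0, 8.8], 255]
    - [[0, 0, 0], [-0.1, 0, 9.6], 255]
    - [[0, 0, 0], [-0.1, 0, 10.1], 255]
    - [[0, 0, 0], [-0.1, 0, 10.3], 255]

```text
clock: 16.65
tcp_pos: [0.4578, -0.2034, 0.0984]
orientation: [0.0, -0.0, 1.0, -0.0]
wrist_force: [-0.1, -0.4, -3.5]
finger_gap: 0.0147
grip_force: 78.1
```

carry_out:
  steps:
    - [[0, 0, 0], [0, 0, 0.05], 255]
    - [[0, 0, 0], [0, 0, 0.1], 255]
    - [[0, 0, 0], [0, 0, 0.15], 255]
    - [[0, 0, 0], [0, 0, 0.2], 255]
    - [[0, 0, 0], [0, 0, 0.25], 255]
    - [[0, 0, 0], [0, 0, 0.3], 255]
    - [[0, 0, 0], [0, 0, 0.33], 255]
    - [[0, 0, 0], [0, 0, 0.33], 255]

```text
clock: 17.65
tcp_pos: [0.4576, -0.2035, 0.0953]
orientation: [0.0, -0.0, 1.0, -0.0]
wrist_force: [-3.2, -0.6, 1.5]
finger_gap: 0.0146
grip_force: 78.8
```

Run:
```python
from h import *
st()
```

```text
t 17.65 tcp [ 0.4576 -0.2035  0.0953] yaw 90.0 F [-3.2 -0.6  1.5] M [0.089 0.493 0.05 ] gap 0.0146 grip 78.8 q [-0.58  0.26 -0.38  0.93 -0.   -0.58]
```

carry_out:
  steps:
    - [[0, 0, 0], [0, 0, 0], 150]
    - [[0, 0, 0], [0, 0, 0], 70]
    - [[0, 0, 0], [0, 0, 0], 70]
    - [[0, 0, 0], [0, 0, -1], 70]
    - [[0, 0, 0], [0, 0, -4], 70]
    - [[0, 0, 0], [0, 0, -9], 70]
    - [[0, 0, 0], [0, 0, -14], 70]
    - [[0, 0, 0], [0, 0, -18], 70]

```text
clock: 18.65
tcp_pos: [0.4579, -0.2035, 0.278]
orientation: [0.001, -0.0, 1.0, -0.001]
wrist_force: [0.9, -0.7, -0.9]
finger_gap: 0.0618
grip_force: 0.0
```

carry_out:
  steps:
    - [[0, 0, 10], [0.4, 1, 0], 0]
    - [[0, 0, 20.5], [0.8, 2.5, 0], 0]
    - [[0, 0, 31], [1.2, 4, 0], 0]
    - [[0, 0, 42], [1.6, 5.5, 0], 0]
    - [[0, 0, 53], [2, 7, 0], 0]
    - [[0, 0, 64], [2.4, 8, 0], 0]
    - [[0, 0, 75], [2.8, 9, 0], 0]
    - [[0, 0, 85], [3, 10, 0], 0]

```text
clock: 19.65
tcp_pos: [0.4275, -0.103, 0.2758]
orientation: [0.001, 0.676, 0.737, 0.0]
wrist_force: [0.0, -0.8, -0.1]
finger_gap: 0.0855
grip_force: 0.0
```

carry_out:
  steps:
    - [[0, 0, 10.5], [1, 0, 0], 0]
    - [[0, 0, 21], [2, 0, 0], 0]
    - [[0, 0, 32], [3, -0.1, 0], 0]
    - [[0, 0, 43], [4, -0.1, 0], 0]
    - [[0, 0, 54], [5, -0.2, 0], 0]
    - [[0, 0, 64], [5.6, -0.2, 0], 0]
    - [[0, 0, 74], [5.9, -0.2, 0], 0]
    - [[0, 0, 84], [5.9, -0.2, 0], 0]

```text
clock: 20.65
tcp_pos: [0.4202, -0.0445, 0.2758]
orientation: [0.0, 0.995, 0.096, 0.0]
wrist_force: [0.6, 0.6, 0.4]
finger_gap: 0.0853
grip_force: 0.0
```

Run:
```python
from h import *
st();snap('wrist','w6');p,d,c=snap('wrist','w6'); st()
cv2.imwrite('pics/w6b.png',cv2.resize(p[...,::-1],(800,600)))
p,q=cloud('w6')
m=box(q,.49,-.045,.04,.047,.065);print('knob',m.sum(),q[m].min(0).round(4),q[m].max(0).round(4))
m=box(q,.5475,-.2035,.07,.15,.17)&(p.max(-1)<110);print('lid',m.sum(),np.percentile(q[m],[1,50,99],axis=0).round(3).tolist())
m=box(q,.5475,-.2035,.1,.005,.02)&(p.max(-1)<75);print('trivet',m.sum(),np.percentile(q[m],[1,99],axis=0).round(3).tolist())
```

```text
t 20.65 tcp [ 0.4202 -0.0445  0.2758] yaw -79.0 F [0.6 0.6 0.4] M [-0.031  0.095  0.024] gap 0.0853 grip 0.0 q [-0.3   0.01 -0.22  1.35 -0.    2.65]
t 20.75 tcp [ 0.4202 -0.0447  0.2757] yaw -78.7 F [ 0.  -0.2 -0.3] M [-0.043  0.019  0.001] gap 0.0851 grip 0.0 q [-0.3   0.01 -0.22  1.35 -0.    2.65]
knob 450 [ 0.4771 -0.0624  0.0471] [ 0.5058 -0.0323  0.0572]
lid 4706 [[0.51, -0.24, 0.151], [0.548, -0.196, 0.161], [0.588, -0.161, 0.163]]
trivet 1239 [[0.471, -0.249, 0.006], [0.624, -0.125, 0.018]]
```

View pics/w6b.png

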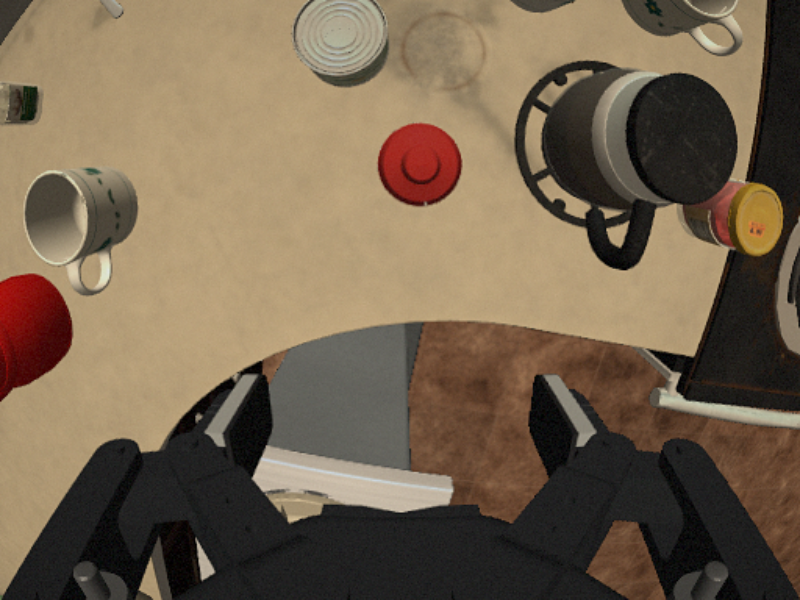

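The carafe stands on the trivet with its lid at (682,138). The timer's knob is at (421,163), and its pale pointer at (425,204), facing the robot.

Run:
```python
from h import *
plan([.4915,-.047,.0445],-98)
```

```text
turn [ 0.  -0.1 19.3] shift cm [ 6.92  1.61 23.13]
```

carry_out:
  steps:
    - [[0, 0, 5], [2, 0.5, 1.5], 0]
    - [[0, 0, 10], [5, 1.2, 5], 0]
    - [[0, 0, 15], [6.9, 1.6, 9.5], 0]
    - [[0, 0, 19.3], [6.9, 1.6, 14], 0]
    - [[0, 0, 19.3], [6.9, 1.6, 18], 0]
    - [[0, 0, 19.3], [6.9, 1.6, 21], 0]
    - [[0, 0, 19.3], [6.9, 1.6, 22.5], 0]
    - [[0, 0, 19.3], [6.9, 1.6, 23.1], 0]
  force: 40

```text
clock: 21.75
tcp_pos: [0.491, -0.047, 0.0438]
orientation: [0.0, 0.998, -0.069, -0.0]
wrist_force: [1.0, 0.8, 0.1]
finger_gap: 0.0855
grip_force: 0.0
```

carry_out:
  steps:
    - [[0, 0, 0], [0, 0, 0], 130]
    - [[0, 0, 0], [0, 0, 0], 255]
    - [[0, 0, 0], [0, 0, 0], 255]
    - [[0, 0, 0], [0, 0, 0], 255]
    - [[0, 0, 0], [0, 0, 0], 255]
    - [[0, 0, 0], [0, 0, 0], 255]
    - [[0, 0, 0], [0, 0, 0], 255]
    - [[0, 0, 0], [0, 0, 0], 255]
  force: 40

```text
clock: 22.75
tcp_pos: [0.4917, -0.0471, 0.0449]
orientation: [0.0, 0.998, -0.07, 0.001]
wrist_force: [-0.8, 0.2, 6.6]
finger_gap: 0.0268
grip_force: 37.5
```

Run:
```python
from h import *
st()
```

```text
t 22.75 tcp [ 0.4917 -0.0471  0.0449] yaw -98.0 F [-0.8  0.2  6.6] M [0.061 0.197 0.011] gap 0.0268 grip 37.5 q [-0.26  0.3  -0.47  0.81  0.    3.02]
```

carry_out:
  steps:
    - [[0, 0, -10], [0, 0, 0], 255]
    - [[0, 0, -20], [0, 0, 0], 255]
    - [[0, 0, -30], [0, 0, 0], 255]
    - [[0, 0, -40], [0, 0, 0], 255]
    - [[0, 0, -50], [0, 0, 0], 255]
    - [[0, 0, -60], [0, 0, 0], 255]
    - [[0, 0, -70], [0, 0, 0], 255]
    - [[0, 0, -80], [0, 0, 0], 255]

```text
clock: 23.75
tcp_pos: [0.4923, -0.0484, 0.045]
orientation: [0.002, 0.808, 0.59, 0.0]
wrist_force: [0.6, -2.4, 3.7]
finger_gap: 0.0265
grip_force: 37.1
```

```bash
python3 -c "
from h import *
st()"
```

```text
t 23.75 tcp [ 0.4923 -0.0484  0.045 ] yaw -17.7 F [ 0.6 -2.4  3.7] M [-0.726 -0.116 -0.063] gap 0.0265 grip 37.1 q [-0.26  0.3  -0.46  0.8  -0.    1.62]
```

carry_out:
  steps:
    - [[0, 0, -10], [0, 0, 0], 255]
    - [[0, 0, -20], [0, 0, 0], 255]
    - [[0, 0, -30], [0, 0, 0], 255]
    - [[0, 0, -40], [0, 0, 0], 255]
    - [[0, 0, -50], [0, 0, 0], 255]
    - [[0, 0, -60], [0, 0, 0], 255]
    - [[0, 0, -70], [0, 0, 0], 255]
    - [[0, 0, -80], [0, 0, 0], 255]

```text
clock: 24.75
tcp_pos: [0.4932, -0.0474, 0.045]
orientation: [0.002, 0.239, 0.971, 0.0]
wrist_force: [4.4, 0.5, 2.7]
finger_gap: 0.0268
grip_force: 36.9
```

```bash
python3 -c "
from h import *
st()"
```

```text
t 24.75 tcp [ 0.4932 -0.0474  0.045 ] yaw 62.3 F [4.4 0.5 2.7] M [ 0.169 -0.631 -0.155] gap 0.0268 grip 36.9 q [-0.26  0.3  -0.46  0.8   0.    0.22]
```

```bash
cat >> h.py <<'E'
def ptr(f,fish,cx,cy):
    p,q=cloud(f,fish); r=np.hypot(q[...,0]-cx,q[...,1]-cy); a=np.degrees(np.arctan2(q[...,1]-cy,q[...,0]-cx))
    red=(p[...,0]>90)&(p[...,1]<.45*p[...,0])&(p[...,2]<.5*p[...,0])
    sat=(p.max(-1)-p.min(-1))
    for nm,z0,z1,r0,r1 in(('dial',.026,.05,.015,.036),('body',.0,.026,.030,.042)):
        b=(r>r0)&(r<r1)&(q[...,2]>z0)&(q[...,2]<z1)
        m=b&(p.min(-1)>110)
        print(f,nm,'px',b.sum(),'red',(b&red).sum(),'angles red',np.unique((a[b&red]//20*20)).astype(int).tolist(),'pale',[(int(x),round(float(w)*1000),round(float(zz)*1000),pp.tolist()) for x,w,zz,pp in zip(a[m],r[m],q[...,2][m],p[m])][:25])
E
python3 - <<'E'
from h import *
for i in range(4): st(); snap('wrist','w7')
snap('side','side3');snap('scene','scene3')
ptr('w6',True,.4915,-.047);ptr('w7',True,.4915,-.047);ptr('side3',False,.4915,-.047);ptr('scene3',False,.4915,-.047)
E
```

```text
t 24.75 tcp [ 0.4932 -0.0474  0.045 ] yaw 62.3 F [4.4 0.5 2.7] M [ 0.169 -0.631 -0.155] gap 0.0268 grip 36.9 q [-0.26  0.3  -0.46  0.8   0.    0.22]
t 24.8 tcp [ 0.4932 -0.0473  0.045 ] yaw 62.6 F [3.5 1.  2.2] M [ 0.036 -0.757  0.048] gap 0.0263 grip 37.0 q [-0.26  0.3  -0.46  0.8   0.    0.22]
t 24.85 tcp [ 0.4932 -0.0473  0.045 ] yaw 62.0 F [ 4.  -0.   2.7] M [ 0.118 -0.85  -0.021] gap 0.0264 grip 37.1 q [-0.26  0.3  -0.46  0.8   0.    0.23]
t 24.9 tcp [ 0.4932 -0.0473  0.045 ] yaw 61.8 F [4.7 0.1 3.7] M [ 0.118 -0.99  -0.008] gap 0.0263 grip 37.2 q [-0.26  0.3  -0.46  0.8   0.    0.23]
w6 dial px 1712 red 1509 angles red [-180, -160, -140, -120, -100, -80, -60, -40, -20, 0, 20, 40, 60, 80, 100, 120, 140, 160] pale [(-160, 33, 37, [169, 157, 132])]
w6 body px 113 red 23 angles red [-100, -40, -20, 0, 20, 40, 60, 80, 100] pale [(-2, 41, 1, [181, 159, 123]), (16, 36, 18, [191, 157, 130]), (13, 37, 1, [173, 140, 112]), (12, 36, 17, [187, 152, 125]), (-6, 39, 0, [184, 162, 125]), (-18, 41, 1, [175, 154, 116]), (-11, 36, 16, [183, 138, 114]), (-17, 40, 0, [178, 158, 121]), (39, 38, 0, 
[... 3401 characters left out ...]
49]), (83, 39, 0, [234, 219, 181]), (82, 35, 0, [201, 169, 141]), (-98, 38, 21, [217, 185, 153]), (-105, 36, 19, [179, 142, 120]), (-93, 38, 14, [224, 200, 167]), (-106, 37, 15, [193, 163, 135]), (-78, 42, 2, [242, 229, 195]), (108, 38, 0, [242, 229, 193]), (117, 32, 3, [189, 155, 127]), (-110, 38, 13, [205, 174, 144]), (-115, 36, 10, [174, 134, 111]), (-98, 36, 2, [220, 193, 158]), (126, 38, 1, [243, 231, 196]), (-114, 36, 5, [207, 176, 145]), (-103, 37, 1, [234, 219, 180]), (136, 38, 1, [243, 230, 195]), (142, 32, 1, [218, 186, 153]), (149, 31, 2, [191, 151, 125]), (-131, 36, 7, [179, 136, 112]), (-126, 38, 7, [210, 177, 146]), (-109, 39, 0, [240, 227, 191]), (148, 36, 1, [240, 225, 188])]
```

carry_out:
  steps:
    - [[0, 0, -10], [0, 0, 0.1], 255]
    - [[0, 0, -20], [0, 0, 0.1], 255]
    - [[0, 0, -30], [0, 0, 0.1], 255]
    - [[0, 0, -40], [0, 0, 0.1], 255]
    - [[0, 0, -50], [0, 0, 0.1], 255]
    - [[0, 0, -60], [0, 0, 0.1], 255]
    - [[0, 0, -70], [0, 0, 0.1], 255]
    - [[0, 0, -80], [0, 0, 0.1], 255]

```text
clock: 26.05
tcp_pos: [0.4931, -0.046, 0.0448]
orientation: [0.003, -0.44, 0.898, -0.0]
wrist_force: [3.1, 6.0, 13.6]
finger_gap: 0.0266
grip_force: 39.8
```

```bash
cat >> h.py <<'E'
def pale(f,cx=.492,cy=-.047):
    p,q=cloud(f); r=np.hypot(q[...,0]-cx,q[...,1]-cy); a=np.degrees(np.arctan2(q[...,1]-cy,q[...,0]-cx))
    m=(r>.024)&(r<.036)&(q[...,2]>.03)&(q[...,2]<.045)&(p.min(-1)>110); print(f,'pointer',m.sum(),np.sort(a[m]).round(0).tolist())
    m=(r>.033)&(r<.040)&(q[...,2]>.006)&(q[...,2]<.024)&(p.min(-1)>105); print(f,'body marks',m.sum(),np.sort(a[m]).round(0).astype(int).tolist())
E
python3 - <<'E'
from h import *
for i in range(4): st(); snap('wrist','w8')
pale('w7');pale('w8')
E
```

```text
t 26.05 tcp [ 0.4931 -0.046   0.0448] yaw 142.2 F [ 3.1  6.  13.6] M [ 1.285 -0.594 -0.064] gap 0.0266 grip 39.8 q [-0.26  0.3  -0.47  0.8   0.   -1.17]
t 26.1 tcp [ 0.4931 -0.046   0.0448] yaw 142.6 F [ 4.   6.  12.6] M [ 1.172 -0.651  0.011] gap 0.0265 grip 39.7 q [-0.26  0.3  -0.47  0.8   0.   -1.17]
t 26.15 tcp [ 0.4931 -0.0459  0.0448] yaw 142.1 F [ 4.1  6.1 12.9] M [ 1.214 -0.63  -0.064] gap 0.0268 grip 39.7 q [-0.26  0.3  -0.47  0.8   0.   -1.17]
t 26.2 tcp [ 0.4931 -0.0459  0.0448] yaw 141.9 F [ 2.7  6.9 13.3] M [ 1.265 -0.66   0.027] gap 0.0265 grip 39.7 q [-0.26  0.3  -0.47  0.8   0.   -1.16]
w7 pointer 12 [-2.0, -2.0, -2.0, -1.0, -1.0, -1.0, -0.0, -0.0, -0.0, -0.0, 0.0, 0.0]
w7 body marks 15 [-160, -137, -136, -133, -130, 76, 77, 77, 82, 84, 87, 111, 139, 140, 167]
w8 pointer 9 [80.0, 80.0, 80.0, 81.0, 81.0, 81.0, 81.0, 81.0, 82.0]
w8 body marks 20 [-161, -160, -160, -131, -130, -129, -105, -101, -101, -100, -77, -75, -72, -70, -49, -47, 167, 169, 169, 170]
```

carry_out:
  steps:
    - [[0, 0, -10], [0, 0, 0], 255]
    - [[0, 0, -20], [0, 0, 0], 255]
    - [[0, 0, -30], [0, 0, 0], 255]
    - [[0, 0, -40], [0, 0, 0], 255]
    - [[0, 0, -50], [0, 0, 0], 255]
    - [[0, 0, -60], [0, 0, 0], 255]
    - [[0, 0, -70], [0, 0, 0], 255]
    - [[0, 0, -80], [0, 0, 0], 255]

```text
clock: 27.25
tcp_pos: [0.4919, -0.0476, 0.0448]
orientation: [0.0, 0.914, -0.406, 0.001]
wrist_force: [-0.3, 0.3, 15.1]
finger_gap: 0.0267
grip_force: 40.3
```

Run:
```python
from h import *
for i in range(4): st(); snap('wrist','w9')
pale('w9')
```

```text
t 27.25 tcp [ 0.4919 -0.0476  0.0448] yaw -137.9 F [-0.3  0.3 15.1] M [-0.054  0.101 -0.37 ] gap 0.0267 grip 40.3 q [-0.26  0.3  -0.47  0.8  -0.   -2.56]
t 27.3 tcp [ 0.4919 -0.0476  0.0448] yaw -137.5 F [ 0.2 -0.7 14.5] M [ 0.016  0.11  -0.265] gap 0.0262 grip 40.3 q [-0.26  0.3  -0.47  0.8  -0.   -2.57]
t 27.35 tcp [ 0.4919 -0.0476  0.0448] yaw -138.0 F [-0.6 -0.  15.4] M [ 0.031  0.112 -0.19 ] gap 0.0264 grip 40.3 q [-0.26  0.3  -0.47  0.8  -0.   -2.56]
t 27.4 tcp [ 0.4919 -0.0476  0.0448] yaw -138.2 F [-1.2 -0.8 15. ] M [-0.001  0.081 -0.146] gap 0.0266 grip 40.3 q [-0.26  0.3  -0.47  0.8  -0.   -2.56]
w9 pointer 11 [160.0, 161.0, 161.0, 161.0, 162.0, 162.0, 162.0, 162.0, 162.0, 163.0, 163.0]
w9 body marks 27 [-114, -114, -110, -108, -108, -81, -80, -80, -80, -58, -58, -57, -57, -56, -28, -27, -27, -23, -22, -21, -20, 2, 6, 8, 9, 30, 31]
```

carry_out:
  steps:
    - [[0, 0, 6], [0, 0, 0], 255]
    - [[0, 0, 14], [0, 0, 0], 255]
    - [[0, 0, 22], [0, 0, 0], 255]
    - [[0, 0, 30], [0, 0, 0], 255]
    - [[0, 0, 38], [0, 0, 0], 255]
    - [[0, 0, 46], [0, 0, 0], 255]
    - [[0, 0, 54], [0, 0, 0], 255]
    - [[0, 0, 60], [0, 0, 0], 255]

```text
clock: 28.45
tcp_pos: [0.493, -0.0475, 0.0448]
orientation: [0.001, -0.585, 0.811, -0.002]
wrist_force: [2.9, 0.1, 12.4]
finger_gap: 0.0262
grip_force: 39.5
```

Run:
```python
from h import *
for i in range(4): st(); snap('wrist','w10')
pale('w10')
```

```text
t 28.45 tcp [ 0.493  -0.0475  0.0448] yaw 161.6 F [ 2.9  0.1 12.4] M [ 0.136 -0.515  0.008] gap 0.0262 grip 39.5 q [-0.26  0.3  -0.47  0.8  -0.   -1.51]
t 28.5 tcp [ 0.493  -0.0475  0.0448] yaw 161.5 F [ 2.3  1.2 11.3] M [ 0.155 -0.503 -0.062] gap 0.0266 grip 39.6 q [-0.26  0.3  -0.47  0.8  -0.   -1.51]
t 28.55 tcp [ 0.493  -0.0475  0.0449] yaw 161.7 F [ 1.1  0.6 12. ] M [ 0.144 -0.451 -0.081] gap 0.0264 grip 39.6 q [-0.26  0.3  -0.47  0.8  -0.   -1.51]
t 28.6 tcp [ 0.493  -0.0475  0.0448] yaw 161.8 F [ 2.2  0.1 12. ] M [ 0.122 -0.517 -0.093] gap 0.0262 grip 39.6 q [-0.26  0.3  -0.47  0.8   0.   -1.51]
w10 pointer 10 [99.0, 99.0, 100.0, 100.0, 100.0, 100.0, 101.0, 101.0, 101.0, 102.0]
w10 body marks 14 [-176, -171, -169, -168, -168, -168, -142, -142, -141, -109, -81, -58, -52, -50]
```

carry_out:
  steps:
    - [[0, 0, 0], [0, 0, 0], 130]
    - [[0, 0, 0], [0, 0, 0], 50]
    - [[0, 0, 0], [0, 0, 0], 0]
    - [[0, 0, 0], [0, 0, -1], 0]
    - [[0, 0, 0], [0, 0, -4], 0]
    - [[0, 0, 0], [-2, 0, -8], 0]
    - [[0, 0, 0], [-5, 0, -12], 0]
    - [[0, 0, 0], [-7, 0, -13], 0]

```text
clock: 29.65
tcp_pos: [0.5145, 0.0203, 0.1767]
orientation: [0.002, -0.588, 0.809, -0.002]
wrist_force: [-0.5, -0.3, -0.3]
finger_gap: 0.0854
grip_force: 0.0
```

Run:
```python
from h import *
for i in range(6): snap('wrist','w11')
st()
p,q=cloud('w11'); m=box(q,.49,-.045,.04,.05,.065);c=(q[m].min(0)+q[m].max(0))/2;print('knob',c)
pale('w11',c[0],c[1])
m=box(q,.5475,-.2035,.07,.155,.17)&(p.max(-1)<110);print('lid',m.sum(),np.percentile(q[m],[1,50,99],axis=0).round(3).tolist() if m.any() else 0)
W=load('w11'); m=box(q,c[0],c[1],.05,.0,.065); v,u=np.where(m); 
cv2.imwrite('pics/c4.png',cv2.resize(W['p'][v.min()-6:v.max()+6,u.min()-6:u.max()+6,::-1],(600,600),interpolation=cv2.INTER_CUBIC))
```

```text
t 29.95 tcp [0.5118 0.0192 0.1722] yaw 162.0 F [-0.4  0.7  0.2] M [ 0.023 -0.026 -0.023] gap 0.0855 grip 0.0 q [-0.12  0.22 -0.23  1.13 -0.   -1.38]
knob [ 0.49113858 -0.04895678  0.05314633]
w11 pointer 5 [97.0, 97.0, 98.0, 99.0, 99.0]
w11 body marks 4 [4, 96, 100, 129]
lid 0 0
```

View pics/c4.png

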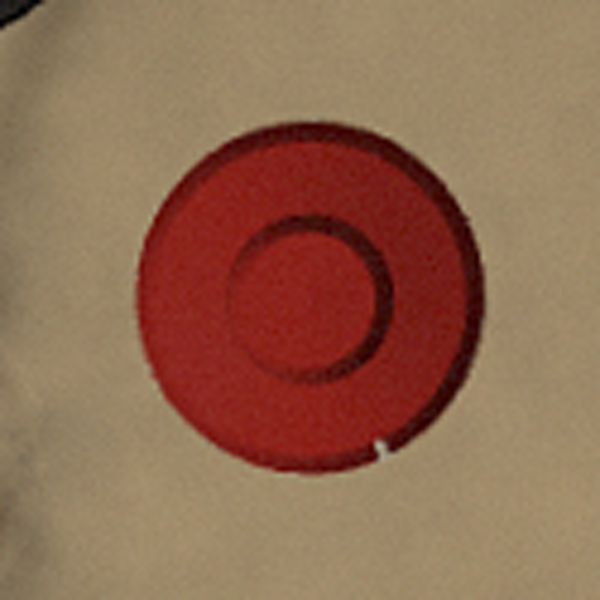

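The timer stands free with its pale pointer at (384,450). That lines up with a scale mark, so it reads 45 minutes. One last check of the carafe, then I'll hand in.

Run:
```python
from h import *
snap('scene','scene4');p,q=cloud('scene4',False);p6,q6=cloud('w6')
for n,P,Q in(('scene',p,q),('w6',p6,q6)):
    m=box(Q,.5475,-.2035,.07,.157,.175)&(P.max(-1)<100);x=Q[m];c=(np.percentile(x,1,axis=0)+np.percentile(x,99,axis=0))/2 if len(x) else np.full(3,np.nan);print(n,len(x),c.round(4))
    ok=np.hypot(c[0]-.5475,c[1]+.2035)<.012
if ok: st(); print(env.hand_in())
```

```text
scene 277 [ 0.5458 -0.2047  0.1613]
w6 4457 [ 0.5491 -0.2014  0.1604]
t 30.0 tcp [0.5117 0.019  0.1721] yaw 161.9 F [ 0.6  0.  -0.3] M [ 0.001 -0.023 -0.014] gap 0.0855 grip 0.0 q [-0.12  0.22 -0.23  1.13 -0.   -1.38]
the job is handed in; nothing more can be done
None
```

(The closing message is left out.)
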